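Back off the lathe's tailstock and hold up its chuck guard

ROBOT

A 6-joint arm with a two-finger parallel gripper is mounted at the origin on the work surface. World frame = base frame: x ahead of the robot, y to its left, z up, the work surface at z = 0. Lengths are in m, angles in rad, forces in N, time in s.
With the tool pointing down it reaches from about 0.4 to 0.825 m from the base axis. Payload 7 kg.
Tool frame: the origin (TCP) lies midway between the tips of the shut fingers; the grasp point (between the pads) lies 19 mm behind it; z points along the fingers, y is the line along which they close (so a half turn about z gives the same grasp; the last joint's range is limited). The gripper opens to 88 mm and grips with 3 to 60 N. Pads are 19 mm wide; open, the fingers measure 130 mm over their backs; the gripper's body (78 mm by 193 mm) begins 47 mm behind the grasp point.
Start: joints at [-1.045, 0.359, 0.012, 0, -1.224, -0.288], TCP at [0.159, -0.656, 0.227] pointing down, gripper open.
Joint ranges: [-3.07, 3.07], [-1.43, 2.12], [-1.02, 1.25], [-3.03, 1.67], [-3.05, -0], [-3.03, 3.03]. Speed limits (rad/s): [2.39, 2.39, 3.01, 3.14, 3.14, 3.14].

INTERFACE

Orientations are given as a 3x3 rotation matrix whose columns are the frame's x, y, z axes.
In Python, from plant import arm, viewer, order gives the robot as it stands.
- The arm moves only by the shell command python3 -m inch 'ROWS' [FORCE]. ROWS is text: rows parted by semicolons, each of 5 numbers parted by spaces: the finger opening in m, from 0 to 0.0876, then the shift along the world's x, y, z in m, then the turn about the world's z in rad. A call has 1 to 5 rows; each row shifts and turns the commanded pose from where the row before left it; what a row does not reach is not made up. A row lasts 1/10 s, in which the tool goes at most 50 mm and 8.59 degrees, less where a joint would pass 70% of its speed; a pose out of reach is approached as far as the arm can. A call is refused whole if a number of a shift passes 0.05 or a number of a turn 0.15, either way. A call with a gripper value outside its range is refused whole. The fingers move at their own pace and stop on an object; FORCE is the grip in N (left out, the last holds). Time passes only in rows, so rows that do not move let the fingers close. It gives the time, the measured TCP pose, the force, the opening and the grip force at its end, in the units of the state.
- arm.state(): the state, without advancing time (a new reading comes with each control period).
- viewer.snapshot(name): name is "scene" or "top" or "wrist"; returns a dict with "color" (384x512x3 uint8, red, green, blue), "fx", "fy", "cx", "cy" (pixels), "D" ([k1, k2, p1, p2, k3] as OpenCV has them; the pictures are not rectified), "R" (3x3) and "t" (3): a world point X has camera coordinates R X + t; the wrist camera has in their place "hand_eye" (4x4, takes a point from camera to tool coordinates, whose origin is the TCP and whose axes are the flange's). Camera axes: x right, y down, z forward; pixel columns grow to the right and rows downward; lengths in m; the calibration is good to about 2 mm. A picture is of the moment at which its call begins: read the wrist's pose just before it. There is no depth.
- order.finish_job(): hands the job in; it is judged then, once.
The state is a dict: "clock": time; "qpos": joint angles; "dq": joint speeds; "effort": joint torques, N m; "eef_pos": TCP position; "orientation": TCP orientation; "wrist_force": force on the tool from outside, world axes, zero at the start; "torque": the same for the moment, N m; "opening": finger opening in m; "finger_force": force on a finger pad.
Only numpy, scipy, OpenCV 4.12 (cv2) and the standard library are available. Lean on these libraries where they do the work, as an engineer would, in place of code of your own. Each camera call takes 0.05 s, during which the arm holds its last target. There are 200 camera calls.

TASK

Open up the small bench lathe so that a mate can lift the turned part out of the chuck: first slide the tailstock back along the bed right up to its end stop. Then give the chuck guard a tug by its red knob before you touch the catch; if the catch is holding it, do not force it, but draw the orange fin back to release it. Swing the guard up to its upper stop and finish while still holding it up there, with the loose things around the lathe left where they lie.

Things in the scene. Friction and masses are not known exactly. Their poses are not given: they have to be found in the camera images.
- lathe: green bench lathe, fixed (640 mm long, 270 deep). Origin on the bench under the spindle line. x points from the operator's (control) side to the back, y along the bed from tailstock end to headstock, z up. Spindle line at x 0, z 155 mm; headstock at y 100 to 285 mm, top z 205; tool post at x -48 to -84, y -37 to -73, top z 163
- tailstock (a joint): travel of the tailstock along the lathe's -y, m: 0 = its centre point at the turned part, 0.13 = against the end stop at the end of the bed. It is unclamped and slides with about 4 N of friction; it stays where it is left
- tailstock_barrel (a point): middle of the tailstock's green barrel: a lying cylinder 42 mm in diameter, 75 mm long along the lathe's y, axis 155 mm above the bench. Below it a neck 30 mm wide in x on a base 70 mm wide in x, 80 mm long in y, top 119 mm above the bench; a quill sticks out to +y, a 56 mm handwheel to -y. Can be pinched across x from above, or pushed
- guard (a joint): angle of the chuck guard, rad: 0 = shut, 0.95 = upper stop. It turns about the lathe's y axis through point guard_hinge, its front rising and moving back; let go, it falls shut. About 0.45 kg: 3 N at the knob lifts it. If the catch holds it, it lifts about 0.04 rad (6 mm at the knob) and meets a stop (0.06 rad at a 25 N pull; over 35 N counts as forcing)
- guard_knob (a point): centre of the red ball knob, 32 mm in diameter, on the front of the guard (a clear cover in a yellow frame over the chuck, 95 mm along y). Shut, it lies 164 mm in front of (lathe -x) and 10 mm below the hinge line, 190 mm above the bench; a stem 10 mm thick, 26 mm long joins it to the guard. Pinched along the lathe's y from above it turns between the fingers as the guard swings
- guard_hinge (a point): point on the guard's hinge line, level with the knob along the lathe's y; 200 mm above the bench
- catch_fin (a point): upper middle of the catch's orange fin: 10 mm thick along the lathe's y, 24 mm wide in x; point 249 mm above the bench, 14 mm below the fin's top, 21 mm above its housing. Slides along the lathe's y with 2.5 N friction, stays put: lathe y 140 mm = bolt home in the guard's closed keeper, 164 mm = fully drawn, at a stop. Starts at 140 to 161; below about 152 it holds the guard
- oil_bottle: loose yellow bottle, 60 mm in diameter, 150 mm tall, right of the lathe; origin at its foot. Leave alone
- chuck_key: loose steel T-shaped chuck key, 90 mm by 80 mm, lying in front and left and left of the lathe; origin at its underside. Leave alone
- parts_tray: loose red tray of small parts, 130 x 180 x 35 mm, left of the lathe; origin at its underside. Leave alone

How it is judged:
By the outcome, as a careful person would: the job done as asked, in the order asked, and still so for the second after the job is handed in, while the arm keeps its last pose, push and grip.
It also fails if it takes over 72 s, if anything falls off the work surface, if the arm or the gripper's body presses on something with over 40 N, if the wrist force passes 120 N, or if a joint passes its speed limit or range.

## Working session

There is one attempt and no reset: what is moved stays moved. The work goes in short steps, Python scripts to look and compute and a shell command to move; the robot and the scene stay as the last step left them, time stands still between calls to the robot, and variables do not carry over. Pictures are saved under pics/ and viewed, at most 10 in all, crops included, and the job is handed in when it is done.

```bash
mkdir -p pics; ls
python3 - <<'E'
from plant import arm,viewer
import cv2,pickle
d={}
for n in("scene","top"):
    s=viewer.snapshot(n);d[n]=s;cv2.imwrite(f"pics/{n}0.png",s["color"][:,:,::-1])
    print(n,s["fx"],s["cx"],s["cy"],s["D"],s["R"],s["t"])
pickle.dump(d,open("snap0.pkl","wb"))
print(arm.state())
E
```

```text
pics
scene 434.3993143345435 254.51442718270306 183.87472064441008 [-0.05580236  0.          0.          0.          0.        ] [[-0.87902461  0.47668027 -0.00957341]
 [ 0.37136589  0.67195047 -0.64075732]
 [-0.29900352 -0.56679669 -0.76768379]] [ 0.40339188 -0.06191764  1.68387824]
top 360.0357672204582 257.22504997905645 189.06840975412845 [0.02131529 0.         0.         0.         0.        ] [[ 0.01204566 -0.99992392 -0.00265753]
 [-0.99001157 -0.01155281 -0.14051201]
 [ 0.14047062  0.00432354 -0.99007541]] [0.0026808  0.46835917 1.4982316 ]
{'clock': 0.1, 'qpos': array([-1.04489938e+00,  3.59293628e-01,  1.11382370e-02, -3.13736237e-04,
       -1.22407269e+00, -2.88081438e-01]), 'dq': array([-0.00117682, -0.00298772,  0.0012921 ,  0.00284237,  0.00079111,
       -0.00087662]), 'effort': array([-1.59210584e-03, -5.84164453e+01,  2.93749738e+01,  7.01539144e+00,
        1.01367087e-02, -5.94159133e-05]), 'eef_pos': array([ 0.15887716, -0.65558649,  0.22572409]), 'orientation': array([[-9.71880047e-01, -2.35476026e-01, -4.63522752e-04],
       [-2.35476449e-01,  9.71879066e-01,  1.38639492e-03],
       [ 1.24025294e-04,  1.45655825e-03, -9.99998932e-01]]), 'wrist_force': array([ 0.2261807 ,  0.06415908, -1.48375269]), 'torque': array([-0.00021638, -0.0251389 ,  0.01552162]), 'finger_force': 0.0, 'opening': 0.08718103390230429}
```

View pics/scene0.png

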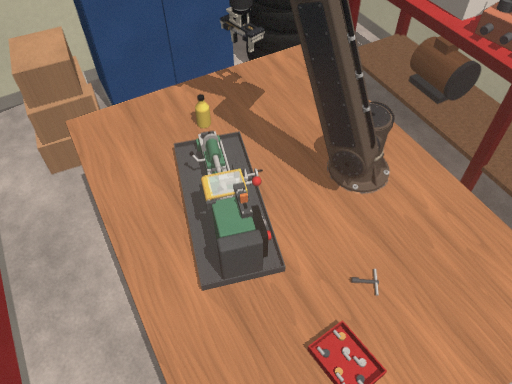

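View pics/top0.png

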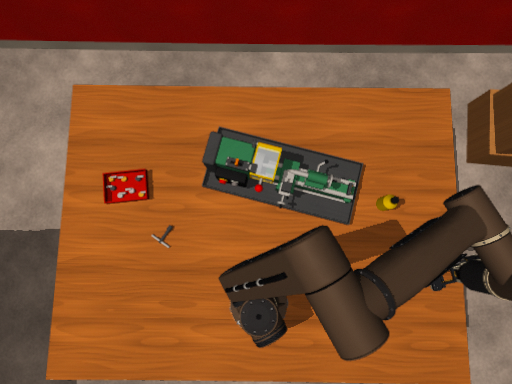

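The scene view shows the knob at (257,181), the tailstock around (215,155) and the headstock at (235,225). In the top view the knob is at (259,188), the guard at (266,160), the fin near (238,161) and the barrel around (320,180). The bed slopes about 13.6° in the image.

```bash
cat > h.py <<'E'
import numpy as np,cv2
from plant import arm,viewer
def cam(s,st=None):
    K=np.array([[s["fx"],0,s["cx"]],[0,s["fy"],s["cy"]],[0,0,1]])
    if "R" in s: R=np.array(s["R"]);t=np.array(s["t"])
    else:
        H=np.array(s["hand_eye"]);T=np.eye(4);T[:3,:3]=st["orientation"];T[:3,3]=st["eef_pos"]
        M=np.linalg.inv(T@H);R=M[:3,:3];t=M[:3,3]
    return K,np.array(s["D"]),R,t
def ray(c,p):
    K,D,R,t=c;u=cv2.undistortPoints(np.array([[p]],float),K,D)[0,0]
    return -R.T@t,R.T@np.array([u[0],u[1],1.])
def onz(c,p,z):
    o,d=ray(c,p);return o+d*(z-o[2])/d[2]
def tri(c1,p1,c2,p2):
    o1,d1=ray(c1,p1);o2,d2=ray(c2,p2)
    a=np.linalg.lstsq(np.c_[d1,-d2],o2-o1,rcond=None)[0]
    A=o1+d1*a[0];B=o2+d2*a[1];return (A+B)/2,np.linalg.norm(A-B)
def proj(c,X):
    K,D,R,t=c;return cv2.projectPoints(np.array([X],float),cv2.Rodrigues(R)[0],t,K,D)[0][0,0]
def blobs(im,lo,hi,mn=6,box=None):
    h=cv2.cvtColor(im,cv2.COLOR_RGB2HSV);m=cv2.inRange(h,lo,hi)
    if box: k=np.zeros_like(m);x0,y0,x1,y1=box;k[y0:y1,x0:x1]=1;m*=k
    n,_,st,ce=cv2.connectedComponentsWithStats(m)
    return [(ce[i].round(1).tolist(),st[i].tolist()) for i in range(1,n) if st[i][4]>=mn]
E
python3 - <<'E'
from h import *
import pickle
d=pickle.load(open("snap0.pkl","rb"))
for n,b in(("scene",(165,120,290,290)),("top",(195,120,375,230))):
    im=d[n]["color"];print(n)
    for k,lo,hi in(("red",(0,170,110),(4,255,255)),("red2",(175,170,110),(180,255,255)),("orange",(6,190,130),(18,255,255)),("yellow",(20,170,130),(32,255,255)),("green",(60,90,30),(90,255,255))):print(k,blobs(im,lo,hi,4,b))
s=d["scene"]["color"][120:290,165:290,::-1];t=d["top"]["color"][120:230,195:375,::-1]
s=cv2.resize(s,None,fx=3.2,fy=3.2,interpolation=3);t=cv2.resize(t,None,fx=2.2,fy=2.2,interpolation=3)
o=np.zeros((544,800,3),np.uint8);o[:s.shape[0],:s.shape[1]]=s;o[:t.shape[0],404:404+t.shape[1]]=t[:,:396];cv2.imwrite("pics/c0.png",o)
E
```

```text
scene
red [([256.6, 180.5], [252, 177, 9, 8, 47]), ([269.1, 234.2], [267, 231, 4, 8, 18])]
red2 []
orange []
yellow []
green []
top
red [([221.9, 181.4], [219, 180, 7, 4, 21]), ([258.0, 187.8], [255, 184, 7, 8, 47])]
red2 []
orange [([286.1, 173.8], [195, 120, 180, 110, 9580]), ([236.3, 161.2], [235, 158, 4, 7, 18]), ([222.6, 179.4], [220, 179, 6, 2, 7])]
yellow [([266.8, 158.9], [250, 142, 32, 39, 230])]
green [([233.7, 152.5], [215, 137, 40, 42, 826]), ([286.1, 168.8], [275, 158, 25, 33, 239]), ([316.4, 179.3], [305, 169, 23, 20, 321]), ([313.3, 188.4], [291, 175, 60, 28, 183]), ([351.5, 180.0], [349, 179, 6, 3, 8]), ([338.9, 186.8], [329, 182, 19, 11, 132]), ([352.4, 189.8], [351, 187, 4, 8, 18])]
```

View pics/c0.png

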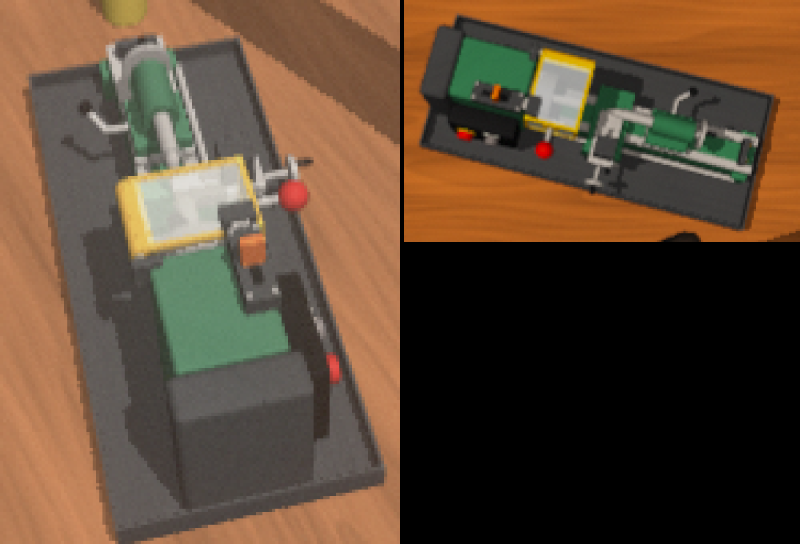

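The crops show the knob, the orange fin at scene (244.1,197.8) / top (236.3,161.2), and the barrel at top about (317,179). In the top view the barrel and its handwheel are to the right of the tool post. Next I'll triangulate these.

Run:
```python
from h import *
import pickle
d=pickle.load(open("snap0.pkl","rb"));S=cam(d["scene"]);T=cam(d["top"])
kn=tri(S,(256.6,180.5),T,(258,187.8));fn=tri(S,(244.1,197.8),T,(236.3,161.2))
print("knob",kn,onz(T,(258,187.8),.19),"fin",fn,onz(T,(236.3,161.2),.249))
print("barrel",onz(T,(317,179),.165))
# yaw by base rim
im=d["top"]["color"][100:240,180:385];h=cv2.cvtColor(im,cv2.COLOR_RGB2HSV)
m=cv2.inRange(h,(0,0,0),(180,110,110));m=cv2.morphologyEx(m,cv2.MORPH_CLOSE,np.ones((7,7)));
c=max(cv2.findContours(m,0,2)[0],key=cv2.contourArea);r=cv2.minAreaRect(cv2.convexHull(c));b=cv2.boxPoints(r)+[180,100]
B=np.array([onz(T,p,.0) for p in b]);print(b,B[:,:2])
for i in range(4):
    e=B[(i+1)%4]-B[i];print(np.linalg.norm(e),np.degrees(np.arctan2(e[1],e[0])))
s=arm.state();w=viewer.snapshot("wrist");print(w["hand_eye"],w["fx"],w["cx"],w["cy"])
```

```text
knob (array([0.45153055, 0.00457453, 0.18683077]), np.float64(0.0002885934277545506)) [0.45095124 0.00465191 0.19      ] fin (array([0.54032376, 0.08697409, 0.24386419]), np.float64(0.0032790184154891456)) [0.54055399 0.08570434 0.249     ]
barrel [ 0.4918943  -0.22464134  0.165     ]
[[195.74205017 185.66886902]
 [211.17948914 124.69101334]
 [364.08808899 163.40205383]
 [348.65065002 224.37991333]] [[ 0.48480407  0.27606005]
 [ 0.76031232  0.21703515]
 [ 0.59193437 -0.4580837 ]
 [ 0.32502676 -0.38444248]]
0.2817600692912762 -12.092253841931733
0.6957992535382544 -104.00414813093266
0.2768802989929614 164.5755370527182
0.6795530678191374 76.40123531054465
[[-6.46940698e-04 -9.54494012e-01 -2.98229381e-01  8.22343899e-02]
 [ 9.99999508e-01 -3.93423582e-04 -9.10104586e-04  5.78795629e-04]
 [ 7.51358906e-04 -2.98229823e-01  9.54493797e-01 -1.57613958e-01]
 [ 0.00000000e+00  0.00000000e+00  0.00000000e+00  1.00000000e+00]] 294.2146145731532 257.4221915776905 195.71315074795658
```

```bash
python3 -m inch '0.0876 0.03 0.04 0.005 0.1;0.0876 0.03 0.04 0.005 0.1;0.0876 0.03 0.04 0.005 0.1;0.0876 0.03 0.04 0.005 0.1;0.0876 0.03 0.04 0 0.1'; python3 -m inch '0.0876 0.03 0.04 0 0.1;0.0876 0.03 0.04 0 0.1;0.0876 0.03 0.04 0 0.1;0.0876 0.03 0.04 0 0.1;0.0876 0.03 0.04 0 0.1'; python3 -m inch '0.0876 0.03 0.03 0 0.09;0.0876 0 0 0 0;0.0876 0 0 0 0'
python3 - <<'E'
from h import *
s=arm.state();w=viewer.snapshot("wrist");cv2.imwrite("pics/w1.png",w["color"][:,:,::-1])
o=s["orientation"];print(s["eef_pos"],np.degrees(np.arctan2(o[1,1],o[0,1])),s["qpos"],s["wrist_force"])
import pickle;pickle.dump((s,w),open("w1.pkl","wb"))
E
```

```text
clock: 0.65
eef_pos: [0.3093, -0.4553, 0.2471]
orientation: [[-0.737, -0.675, 0.001], [-0.675, 0.737, -0.001], [-0.0, -0.001, -1.0]]
wrist_force: [1.0, -0.7, 0.1]
opening: 0.0878
finger_force: 0.0
clock: 1.15
eef_pos: [0.4591, -0.2549, 0.2466]
orientation: [[-0.323, -0.946, 0.0], [-0.946, 0.323, -0.0], [-0.0, -0.0, -1.0]]
wrist_force: [1.2, -1.0, -0.8]
opening: 0.0877
finger_force: 0.0
clock: 1.45
eef_pos: [0.4887, -0.2258, 0.246]
orientation: [[-0.239, -0.971, -0.001], [-0.971, 0.239, 0.0], [0.0, 0.001, -1.0]]
wrist_force: [-0.4, -0.4, -1.3]
opening: 0.0878
finger_force: 0.0
[ 0.48870996 -0.22579248  0.24601626] 166.17784893572536 [-6.86212589e-02  1.21429639e-01 -2.58407082e-01 -1.38102807e-04
 -1.19195968e+00 -1.72569624e-01] [-0.37521188 -0.38417932 -1.34165465]
```

View pics/w1.png

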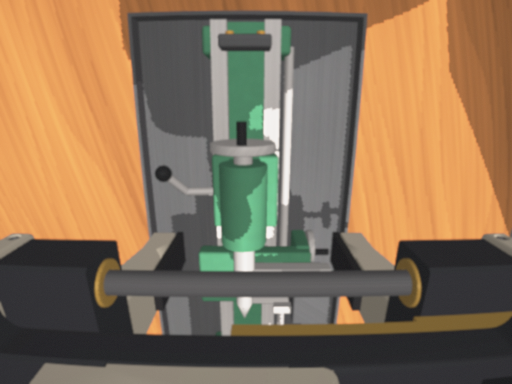

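The wrist view shows the tailstock lined up with the tool: barrel from (243,160) to (243,247), handwheel at row 147, and the lever at left (165,175), away from the finger's descent. The barrel sits further toward −y than the TCP.

Run:
```python
from h import *
import pickle
s,w=pickle.load(open("w1.pkl","rb"));C=cam(w,s)
a=onz(C,(243,163),.172);b=onz(C,(244,245),.160);m=(a+b)/2
print(a,b,np.linalg.norm(a-b),"delta",m-s["eef_pos"],"TCP proj",proj(C,s["eef_pos"]))
e=onz(C,(247,40),.12);print("end stop",e)
lx=np.array([.971,-.2385,0]);print("lateral",lx@(m-s["eef_pos"]))
```

```text
[ 0.49000015 -0.26343092  0.172     ] [ 0.50956192 -0.18744419  0.16      ] 0.07937661084864975 delta [ 0.01107107  0.00035492 -0.08001626] TCP proj [255.51114165 247.03708846]
end stop [ 0.46361982 -0.36044872  0.12      ]
lateral 0.010665363769760636
```

```bash
python3 -m inch '0.07 0.011 0 -0.02 0;0.07 0 0 -0.03 0;0.07 0 0 -0.03 0;0.07 0 0 -0.027 0;0.07 0 0 0 0'; python3 -m inch '0.03 0 0 0 0;0.03 0 0 0 0;0.03 0 0 0 0;0.03 0 0 0 0;0.03 0 0 0 0' 25
```

```text
clock: 2.0
eef_pos: [0.496, -0.2273, 0.1361]
orientation: [[-0.244, -0.97, -0.007], [-0.97, 0.244, 0.001], [0.0, 0.007, -1.0]]
wrist_force: [-0.7, -0.6, -0.1]
opening: 0.0699
finger_force: 0.0
clock: 2.5
eef_pos: [0.5016, -0.2273, 0.1409]
orientation: [[-0.24, -0.971, 0.005], [-0.971, 0.24, -0.001], [-0.0, -0.005, -1.0]]
wrist_force: [5.3, -3.4, -1.6]
opening: 0.0419
finger_force: 25.0
```

```bash
python3 -m inch '0.03 -0.006 -0.0243 0 0;0.03 -0.006 -0.0243 0 0;0.03 -0.006 -0.0243 0 0;0.03 -0.006 -0.0243 0 0;0.03 0 0 0 0'; python3 -m inch '0.03 -0.0036 -0.0146 0 0;0.03 -0.0024 -0.0097 0 0;0.03 0 0 0 0;0.03 -0.001 -0.004 0 0;0.03 0 0 0 0'
```

```text
clock: 3.0
eef_pos: [0.4768, -0.3259, 0.1406]
orientation: [[-0.242, -0.97, 0.004], [-0.97, 0.242, -0.001], [0.0, -0.004, -1.0]]
wrist_force: [3.0, -4.8, -1.3]
opening: 0.0414
finger_force: 25.0
clock: 3.5
eef_pos: [0.4715, -0.3466, 0.1392]
orientation: [[-0.24, -0.971, 0.005], [-0.971, 0.24, 0.006], [-0.007, -0.003, -1.0]]
wrist_force: [11.9, 30.0, 3.5]
opening: 0.0412
finger_force: 25.0
```

```bash
python3 -m inch '0.03 0.0005 0.002 0 0;0.065 0 0 0 0;0.065 0 0 0 0;0.065 0 0 0 0;0.065 0 0 0 0'; python3 -m inch '0.065 0 0 0.03 0;0.065 0 0 0.04 0;0.065 0.01 0.04 0.04 0;0.065 0.012 0.049 0.02 0;0.065 0 0 0 0' ;python3 - <<'E'
from h import *
import pickle
s=arm.state();w=viewer.snapshot("wrist");cv2.imwrite("pics/w2.png",w["color"][:,:,::-1]);pickle.dump((s,w),open("w2.pkl","wb"))
E
```

```text
clock: 4.0
eef_pos: [0.4685, -0.3505, 0.1395]
orientation: [[-0.241, -0.971, -0.0], [-0.971, 0.241, -0.0], [0.0, 0.0, -1.0]]
wrist_force: [-0.3, -0.3, 0.3]
opening: 0.0638
finger_force: 0.0
clock: 4.5
eef_pos: [0.4907, -0.2679, 0.2666]
orientation: [[-0.238, -0.971, 0.006], [-0.971, 0.238, -0.001], [-0.0, -0.006, -1.0]]
wrist_force: [-0.5, -0.0, -0.7]
opening: 0.0653
finger_force: 0.0
```

View pics/w2.png

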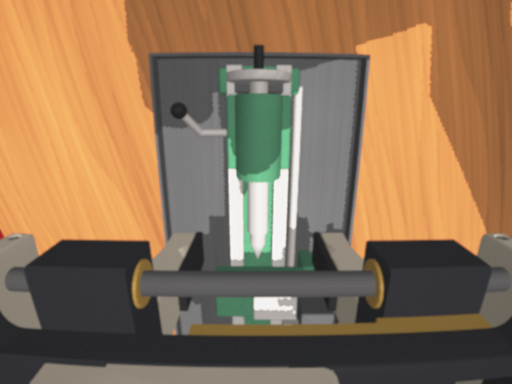

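The tailstock base is now against the end block, at about (258,75), and the quill points at (258,250). Next I'll go above the knob, turning the tool by −90°.

```bash
python3 -m inch '0.065 -0.004 0.022 0.01 -0.13;0.065 -0.004 0.022 0.01 -0.13;0.065 -0.003 0.023 0.01 -0.13;0.065 -0.003 0.023 0 -0.13;0.065 -0.003 0.023 0 -0.13' ; python3 -m inch '0.065 -0.003 0.023 0 -0.13;0.065 -0.003 0.023 0 -0.13;0.065 -0.003 0.023 0 -0.13;0.065 -0.003 0.023 0 -0.13;0.065 -0.003 0.023 0 -0.13'; python3 -m inch '0.065 -0.004 0.022 0 -0.13;0.065 -0.003 0.023 0 -0.14;0.065 0 0 0 0;0.065 0 0 0 0';python3 - <<'E'
from h import *
import pickle
s=arm.state();w=viewer.snapshot("wrist");cv2.imwrite("pics/w3.png",w["color"][:,:,::-1]);pickle.dump((s,w),open("w3.pkl","wb"))
C=cam(w,s);o=s["orientation"];print(s["eef_pos"],np.degrees(np.arctan2(o[1,1],o[0,1])),s["wrist_force"])
for k,lo,hi in(("red",(0,170,90),(4,255,255)),("orange",(8,200,150),(14,255,255))):
    for c,b in blobs(w["color"],lo,hi,30):print(k,c,b,onz(C,c,.19 if k=="red" else .249)-s["eef_pos"])
E
```

```text
clock: 5.05
eef_pos: [0.4709, -0.1574, 0.2922]
orientation: [[-0.783, -0.622, -0.001], [-0.622, 0.783, -0.0], [0.001, 0.0, -1.0]]
wrist_force: [-0.2, 0.0, 0.0]
opening: 0.0647
finger_force: 0.0
clock: 5.55
eef_pos: [0.456, -0.0424, 0.292]
orientation: [[-1.0, -0.021, -0.001], [-0.021, 1.0, -0.001], [0.001, -0.0, -1.0]]
wrist_force: [-0.5, -0.3, 0.3]
opening: 0.0648
finger_force: 0.0
clock: 5.95
eef_pos: [0.4494, 0.0022, 0.2922]
orientation: [[-0.971, 0.238, -0.001], [0.238, 0.971, -0.001], [0.001, -0.001, -1.0]]
wrist_force: [-0.7, -1.0, -0.0]
opening: 0.0653
finger_force: 0.0
[0.44938907 0.00221361 0.29216088] 76.25824038688766 [-0.70685935 -0.97636789 -0.00358153]
red [383.2, 177.4] [371, 172, 25, 12, 266] [ 0.00911176  0.11651834 -0.10216088]
red [261.2, 198.0] [245, 182, 33, 32, 842] [ 0.0017523   0.00282465 -0.10216088]
```

View pics/w3.png

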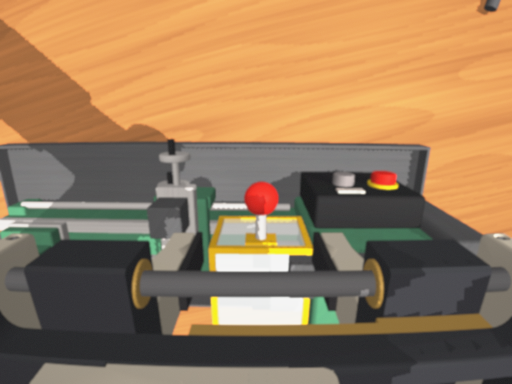

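The knob is centred at (261,198), in line between the fingers, with the tool post to the left at (175,200) clear of them. Descend and pinch.

```bash
python3 -m inch '0.065 0.002 0.003 -0.04 0;0.065 0 0 -0.04 0;0.065 0 0 -0.03 0;0.065 0 0 -0.011 0;0.065 0 0 0 0'; python3 -m inch '0.02 0 0 0 0;0.02 0 0 0 0;0.02 0 0 0 0;0.02 0 0 0 0;0.02 0 0 0 0' 15;  python3 -m inch '0.02 0 0 0.002 0;0.02 0 0 0.002 0;0.02 0 0 0 0;0.02 0 0 0 0;0.02 0 0 0 0'
```

```text
clock: 6.5
eef_pos: [0.451, 0.0046, 0.1706]
orientation: [[-0.971, 0.24, -0.003], [0.24, 0.971, -0.002], [0.002, -0.002, -1.0]]
wrist_force: [-0.2, -0.4, 0.4]
opening: 0.0649
finger_force: 0.0
clock: 7.0
eef_pos: [0.4516, 0.0051, 0.1722]
orientation: [[-0.971, 0.239, 0.0], [0.239, 0.971, -0.001], [-0.0, -0.001, -1.0]]
wrist_force: [2.0, -12.2, 2.5]
opening: 0.0311
finger_force: 15.2
clock: 7.5
eef_pos: [0.4514, 0.005, 0.1756]
orientation: [[-0.971, 0.24, -0.001], [0.24, 0.971, -0.001], [0.0, -0.001, -1.0]]
wrist_force: [1.4, -6.1, -2.7]
opening: 0.0307
finger_force: 15.0
```

```bash
python3 -m inch '0.02 0 -0.001 0.002 0;0.02 0 0 0.001 0;0.02 0 0 0 0;0.02 0 0 0 0' 20; python3 -m inch '0.02 0 0 0.002 0;0.02 0 0 0 0;0.02 0 0 0 0'; python3 -m inch '0.02 0 0 0.0015 0;0.02 0 0 0 0;0.02 0 0 0 0'
```

```text
clock: 7.9
eef_pos: [0.4514, 0.0049, 0.1785]
orientation: [[-0.971, 0.24, -0.0], [0.24, 0.971, 0.0], [0.001, 0.0, -1.0]]
wrist_force: [-0.4, 1.5, -3.1]
opening: 0.0309
finger_force: 20.0
clock: 8.2
eef_pos: [0.4513, 0.0048, 0.18]
orientation: [[-0.971, 0.24, -0.001], [0.24, 0.971, 0.0], [0.001, 0.0, -1.0]]
wrist_force: [2.6, 1.5, -12.2]
opening: 0.0306
finger_force: 20.0
clock: 8.5
eef_pos: [0.4512, 0.0048, 0.1812]
orientation: [[-0.971, 0.24, -0.001], [0.24, 0.971, 0.0], [0.001, -0.0, -1.0]]
wrist_force: [4.8, 2.1, -19.9]
opening: 0.0307
finger_force: 20.0
```

The tug gave 20 N at about 8 mm of lift, so the catch is holding. I'll lower the guard, let go and look at the fin.

```bash
python3 -m inch '0.02 0 0 -0.004 0;0.02 0 0 -0.004 0;0.02 0 0 0 0;0.06 0 0 0 0;0.06 0 0 0 0'; python3 -m inch '0.06 0 0 0 0;0.06 0 0 0.02 0;0.06 0 0 0.05 0;0.06 0 0 0.05 0;0.06 0 0 0.03 0'; python3 -m inch '0.06 0.03 0.03 0.01 0;0.06 0.02 0.03 0 0;0.06 0 0 0 0;0.06 0 0 0 0';python3 - <<'E'
from h import *
import pickle
s=arm.state();w=viewer.snapshot("wrist");cv2.imwrite("pics/w4.png",w["color"][:,:,::-1]);pickle.dump((s,w),open("w4.pkl","wb"))
C=cam(w,s);print(s["eef_pos"],s["wrist_force"])
for k,lo,hi in(("red",(0,170,90),(4,255,255)),("orange",(8,180,130),(16,255,255))):
    for c,b in blobs(w["color"],lo,hi,60):print(k,c,b,onz(C,c,.19 if k=="red" else .263)-s["eef_pos"])
E
```

```text
clock: 9.0
eef_pos: [0.4528, 0.0045, 0.1755]
orientation: [[-0.971, 0.239, 0.003], [0.239, 0.971, -0.0], [-0.003, 0.0, -1.0]]
wrist_force: [0.5, -0.2, -0.0]
opening: 0.0415
finger_force: 0.0
clock: 9.5
eef_pos: [0.4528, 0.0043, 0.3289]
orientation: [[-0.971, 0.24, 0.006], [0.24, 0.971, 0.001], [-0.005, 0.002, -1.0]]
wrist_force: [-0.0, -0.4, 1.1]
opening: 0.0599
finger_force: 0.0
clock: 9.9
eef_pos: [0.502, 0.065, 0.3341]
orientation: [[-0.971, 0.239, -0.0], [0.239, 0.971, -0.001], [0.0, -0.001, -1.0]]
wrist_force: [-0.5, 0.6, 0.8]
opening: 0.0599
finger_force: 0.0
[0.50198465 0.06495005 0.3340991 ] [-0.49496415  0.57463337  0.78937467]
red [505.3, 83.5] [495, 47, 17, 80, 865] [-0.04476516  0.27282132 -0.1440991 ]
red [189.2, 152.3] [175, 138, 29, 29, 659] [-0.05092977 -0.06044111 -0.1440991 ]
red [319.6, 142.7] [308, 138, 23, 10, 199] [-0.02837206  0.0720741  -0.1440991 ]
orange [288.3, 227.4] [284, 216, 14, 36, 211] [ 0.02286831  0.02092032 -0.0710991 ]
```

View pics/w4.png

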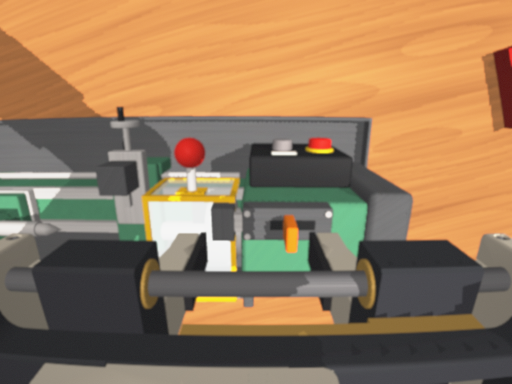

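The wrist view shows the knob at (190,152), the guard at (195,225), and the fin at (284–298, 216–252) on its grey housing, just right of the guard's keeper (225,222).

Run:
```python
from h import *
import pickle
s,w=pickle.load(open("w4.pkl","rb"));C=cam(w,s)
lx=np.array([.971,-.2385,0]);ly=np.array([.2385,.971,0])
h=cv2.cvtColor(w["color"],cv2.COLOR_RGB2HSV);m=cv2.inRange(h,(5,150,90),(18,255,255))[205:262,270:310]
for r in range(0,57,3):
    x=np.where(m[r])[0];print(205+r,(x.min()+270,x.max()+270) if len(x) else None,end=' ')
print()
P=np.array([.5403,.087,.249])
for a in(-.012,.012):
  for b in(-.005,.005):
    print(a,b,[proj(C,P+a*lx+b*ly+[0,0,z]).round(1).tolist() for z in(-.021,0,.014)])
print("TCP->P lathe",lx@(P-s["eef_pos"]),ly@(P-s["eef_pos"]))
d=P-np.array([.5016,-.2273,.249]);print("x from spindle",lx@d)
for z in(.263,):print([ (onz(C,p,z)-s["eef_pos"]).round(4) for p in((284,235),(298,250))])
```

```text
205 None 208 None 211 None 214 None 217 (np.int64(284), np.int64(293)) 220 (np.int64(284), np.int64(294)) 223 (np.int64(283), np.int64(296)) 226 (np.int64(283), np.int64(297)) 229 (np.int64(283), np.int64(298)) 232 (np.int64(284), np.int64(297)) 235 (np.int64(283), np.int64(297)) 238 (np.int64(284), np.int64(297)) 241 (np.int64(285), np.int64(296)) 244 (np.int64(285), np.int64(296)) 247 (np.int64(286), np.int64(296)) 250 (np.int64(286), np.int64(296)) 253 None 256 None 259 None 
-0.012 -0.005 [[284.4, 215.4], [286.4, 223.9], [287.9, 230.4]]
-0.012 0.005 [[294.8, 215.4], [297.6, 223.9], [299.7, 230.3]]
0.012 -0.005 [[283.7, 238.1], [285.6, 248.1], [287.1, 255.6]]
0.012 0.005 [[293.9, 238.1], [296.5, 248.0], [298.5, 255.5]]
TCP->P lathe 0.0319452865804908 0.030548712771711745
x from spindle -0.037382850000000044
[array([ 0.0289,  0.0159, -0.0711]), array([ 0.0458,  0.0247, -0.0711])]
```

```bash
python3 -m inch '0.036 0.018 0.011 -0.02 0;0.036 0.018 0.0105 -0.03 0;0.036 0 0 0 0;0.036 0 0 -0.02 0;0.036 0 0 0 0'; python3 -m inch '0.036 0 0 -0.01 0;0.036 0 0 -0.01 0;0.036 0 0 -0.005 0;0.036 0 0 0 0'; python3 -m inch '0 0 0 0 0;0 0 0 0 0;0 0 0 0 0;0 0 0 0 0' 20
```

```text
clock: 10.45
eef_pos: [0.5362, 0.0851, 0.2628]
orientation: [[-0.971, 0.241, -0.003], [0.241, 0.971, -0.001], [0.003, -0.002, -1.0]]
wrist_force: [-0.1, -0.6, 0.2]
opening: 0.0365
finger_force: 0.0
clock: 10.85
eef_pos: [0.5372, 0.086, 0.2386]
orientation: [[-0.971, 0.24, -0.001], [0.24, 0.971, -0.0], [0.001, -0.001, -1.0]]
wrist_force: [-0.4, 0.3, 0.1]
opening: 0.036
finger_force: 0.0
clock: 11.25
eef_pos: [0.5378, 0.0863, 0.2395]
orientation: [[-0.971, 0.24, 0.0], [0.24, 0.971, 0.0], [-0.0, 0.0, -1.0]]
wrist_force: [-0.0, 1.7, 0.5]
opening: 0.0098
finger_force: 20.5
```

Fin pinched (10 mm). Draw it along lathe +y until it meets the stop.

```bash
python3 -m inch '0 0.0018 0.0073 0 0;0 0.0018 0.0073 0 0;0 0 0 0 0;0 0 0 0 0'; python3 -m inch '0 0.001 0.004 0 0;0 0 0 0 0;0 0.001 0.004 0 0;0 0 0 0 0'
```

```text
clock: 11.65
eef_pos: [0.5417, 0.1017, 0.2394]
orientation: [[-0.971, 0.239, 0.001], [0.239, 0.971, 0.001], [-0.001, 0.001, -1.0]]
wrist_force: [0.1, 2.8, 1.5]
opening: 0.0097
finger_force: 20.0
clock: 12.05
eef_pos: [0.5417, 0.1028, 0.2394]
orientation: [[-0.971, 0.241, -0.004], [0.241, 0.97, -0.01], [0.002, -0.011, -1.0]]
wrist_force: [0.1, -25.3, 5.9]
opening: 0.0098
finger_force: 20.0
```

```bash
python3 -m inch '0 -0.0015 -0.0055 0 0;0.036 0 0 0 0;0.036 0 0 0 0;0.036 0 0 0 0;0.036 0 0 0.03 0'; python3 -m inch '0.06 0 0 0.04 0;0.06 -0.03 -0.033 0 0;0.06 -0.03 -0.033 0 0;0.06 -0.03 -0.033 0 0;0.06 0 0 0 0'
python3 - <<'E'
from h import *
s=arm.state();w=viewer.snapshot("wrist");cv2.imwrite("pics/w5.png",w["color"][:,:,::-1])
C=cam(w,s);print(s["eef_pos"],s["wrist_force"])
for k,lo,hi in(("red",(0,170,90),(4,255,255)),("orange",(8,180,130),(16,255,255))):
    for c,b in blobs(w["color"],lo,hi,60):print(k,c,b,onz(C,c,.19 if k=="red" else .263)-s["eef_pos"])
E
```

```text
clock: 12.55
eef_pos: [0.5396, 0.1032, 0.2655]
orientation: [[-0.971, 0.24, -0.007], [0.24, 0.971, -0.002], [0.006, -0.004, -1.0]]
wrist_force: [1.1, 0.6, -0.8]
opening: 0.0336
finger_force: 0.0
clock: 13.05
eef_pos: [0.4489, 0.0022, 0.31]
orientation: [[-0.971, 0.241, 0.001], [0.241, 0.971, 0.001], [-0.001, 0.001, -1.0]]
wrist_force: [1.7, -0.2, 0.5]
opening: 0.0596
finger_force: 0.0
[0.44886238 0.00216805 0.31000779] [ 1.6880548  -0.19601011  0.46313867]
red [377.3, 173.7] [366, 168, 24, 12, 237] [ 0.01085582  0.11808248 -0.12000779]
red [261.0, 192.8] [246, 178, 31, 30, 743] [ 0.00236421  0.0029237  -0.12000779]
```

View pics/w5.png

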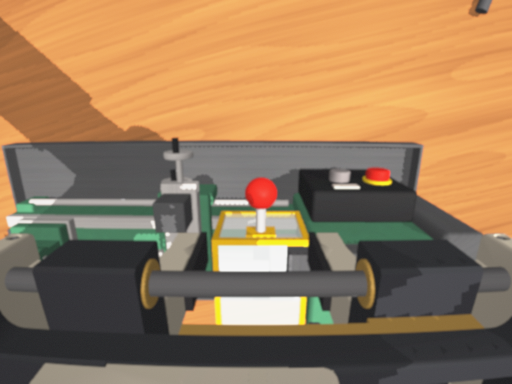

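The guard is shut again with the knob at (261,193). The knob is nearly central, so I'll descend, pinch and lift gently.

```bash
python3 -m inch '0.06 0.002 0.002 -0.045 0;0.06 0 0 -0.045 0;0.06 0 0 -0.035 0;0.06 0 0 -0.014 0;0.06 0 0 0 0'; python3 -m inch '0.02 0 0 0 0;0.02 0 0 0 0;0.02 0 0 0 0;0.02 0 0 0 0;0.02 0 0 0 0' 25;  python3 -m inch '0.02 0 0 0.004 0;0.02 0 0 0.004 0;0.02 0 0 0.004 0;0.02 0 0 0 0;0.02 0 0 0 0'
```

```text
clock: 13.6
eef_pos: [0.4527, 0.0065, 0.1678]
orientation: [[-0.971, 0.239, -0.005], [0.239, 0.971, -0.002], [0.004, -0.003, -1.0]]
wrist_force: [-0.9, -0.2, 0.3]
opening: 0.0599
finger_force: 0.0
clock: 14.1
eef_pos: [0.4536, 0.0045, 0.171]
orientation: [[-0.971, 0.239, -0.0], [0.239, 0.971, -0.003], [-0.001, -0.003, -1.0]]
wrist_force: [0.3, -10.0, 2.4]
opening: 0.0306
finger_force: 25.0
clock: 14.6
eef_pos: [0.4533, 0.0046, 0.1824]
orientation: [[-0.971, 0.24, -0.001], [0.24, 0.971, -0.003], [-0.0, -0.003, -1.0]]
wrist_force: [2.6, -9.6, -3.0]
opening: 0.0306
finger_force: 25.0
```

```bash
python3 -m inch '0.02 0.0008 -0.0012 0.0106 0;0.02 0.0008 -0.0002 0.0106 0;0.02 0.0025 -0.0006 0.012 0;0.02 0.0025 -0.0006 0.012 0;0.02 0 0 0 0';python3 -m inch '0.02 0.0043 -0.001 0.0115 0;0.02 0.0043 -0.001 0.0115 0;0.02 0.0059 -0.0014 0.0108 0;0.02 0.0059 -0.0014 0.0108 0;0.02 0 0 0 0'
```

```text
clock: 15.1
eef_pos: [0.4602, 0.0028, 0.2294]
orientation: [[-0.971, 0.24, 0.0], [0.24, 0.971, -0.001], [-0.0, -0.001, -1.0]]
wrist_force: [-1.0, -6.8, -4.7]
opening: 0.0307
finger_force: 25.0
clock: 15.6
eef_pos: [0.4809, -0.0024, 0.274]
orientation: [[-0.971, 0.24, 0.0], [0.24, 0.971, -0.002], [-0.001, -0.002, -1.0]]
wrist_force: [-2.1, -7.4, -3.3]
opening: 0.0304
finger_force: 25.0
```

```bash
python3 -m inch '0.02 0.0074 -0.0018 0.0097 0;0.02 0.0074 -0.0018 0.0097 0;0.02 0 0 0 0;0.02 0 0 0 0';python3 -m inch '0.02 0.0087 -0.0021 0.0085 0;0.02 0 0 0 0;0.02 0.0087 -0.0021 0.0085 0;0.02 0 0 0 0;0.02 0 0 0 0'
```

```text
clock: 16.0
eef_pos: [0.4949, -0.0059, 0.2923]
orientation: [[-0.971, 0.24, -0.001], [0.24, 0.971, -0.002], [0.001, -0.002, -1.0]]
wrist_force: [-2.5, -6.0, -3.0]
opening: 0.0305
finger_force: 25.0
clock: 16.5
eef_pos: [0.5122, -0.0103, 0.3092]
orientation: [[-0.971, 0.24, -0.002], [0.24, 0.971, -0.002], [0.001, -0.002, -1.0]]
wrist_force: [-2.3, -7.9, -2.9]
opening: 0.0303
finger_force: 25.0
```

```bash
python3 -m inch '0.02 0.0025 -0.0006 0.002 0;0.02 0 0 0 0;0.02 0 0 0 0';python3 -m inch '0.02 0.0025 -0.0006 0.002 0;0.02 0 0 0 0;0.02 0 0 0 0'
```

```text
clock: 16.8
eef_pos: [0.5127, -0.0105, 0.3098]
orientation: [[-0.971, 0.24, -0.006], [0.24, 0.971, -0.001], [0.006, -0.003, -1.0]]
wrist_force: [-8.1, -4.1, -5.0]
opening: 0.0305
finger_force: 25.0
clock: 17.1
eef_pos: [0.5127, -0.0105, 0.3098]
orientation: [[-0.971, 0.241, -0.012], [0.241, 0.971, -0.0], [0.012, -0.003, -1.0]]
wrist_force: [-12.5, -1.8, -9.1]
opening: 0.0308
finger_force: 25.0
```

The guard is on its upper stop: the TCP no longer moves and the force is rising. One check picture before handing in.

Run:
```python
from h import *
s=viewer.snapshot("scene");cv2.imwrite("pics/s6.png",s["color"][:,:,::-1]);print(arm.state()["wrist_force"])
```

```text
[-13.7178659   -0.83006184  -9.78563827]
```

View pics/s6.png

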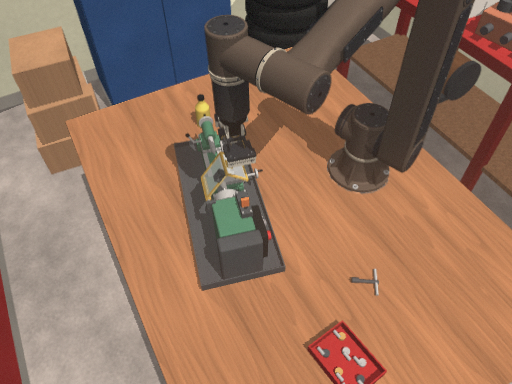

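The guard is raised at (215,178) and held by the gripper. The fin is drawn at (244,203), the tailstock is at the bed end at (208,132), and the loose things have not moved.

```bash
python3 -c "
from plant import order
print(order.finish_job())"
```

```text
the job is handed in; nothing more can be done
None
```

The job is handed in: the tailstock is against its end stop, a tug of about 20 N showed the catch was holding so I drew the fin back to its stop, the guard is held at its upper stop with a light push, and the loose things look untouched.

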